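# Set the dish carriage to the pointed index and clamp it

### The job

Set up the slide rail for the next reading: swing the carriage's clamp lever clockwise (seen from above) to its stop to free the carriage, and slide the carriage along its rail until its pointer is in line with the index block that has the pointed nose, not the plain square one. Then swing the lever back to its tight stop, with the pointer still in line with the nose, and let go. Leave the loose things on the bench where they are.

Things in the scene. Friction and masses are not known exactly. Their poses are not given: they have to be found in the camera images.
- rail: Slide rail fixed to the bench: base plate (x -82 to +45, y -135 to +135, 8 mm thick) with a steel bar 44 mm wide along y, top z = 24 mm; end blocks at y = +-130 mm, top z = 28 mm. Origin: under the bar's middle, on the bench. x = across, away from the robot; y = along the rail, to the robot's left; z up. Turned by up to 0.3 rad about z.
- carriage (a joint): Position of the carriage along the rail's y axis, m, -0.088 to 0.088, 0 at the rail's middle. Grey block 68 mm long (along the rail), 64 mm wide, z = 28 to 50 mm over the bar. Clamp free: slides at about 5 N and stays where it is left; clamp tight: held (25 N only makes it creep). Closed fingers, tips just above the bar, can push its end faces.
- carriage_pointer (a point): Tip of the small steel pointer on the carriage's front (near) side, at the middle of its length, 40 mm in front of the bar's middle, z = 26.5 mm. Axes as the rail's. On top of the carriage a 62 mm petri dish is fixed on a stem, centre 14 mm behind the bar's middle, z = 68 to 83 mm.
- clamp (a joint): Clamp lever angle, rad: 0 = tight stop (points to the front and 37 degrees right of the rail's -x), 1.3 = free stop (front and 37 degrees left of it); grows clockwise seen from above. Stays where it is left; needs 2 to 4 N at the knob. The grip on the rail is full at 0 and gone above about 0.6.
- clamp_hinge (a point): A point on the lever's upright axis, at the height of the knob's middle (z = 67 mm), 18 mm in front of the bar's middle, in the middle of the carriage's length.
- clamp_knob (a point): Middle of the upright black round knob at the lever's free end: 17 mm diameter, from z = 53 to 80 mm, 70 mm from the lever's axis. The lever arm (9 mm thick) lies at z = 52 to 64 mm.
- mark_pointed: Dark index block fixed on the front of the base plate, 26 mm wide (along the rail), z = 8 to 21 mm, with a 13 mm triangular nose towards the bar: the mark to set the carriage to. Left or right of the rail's middle. Origin: on its middle line, 54 mm in front of the bar's middle; axes as the rail's. Set when the pointer has the same y along the rail.
- mark_square: The other index block, same size but plain square without nose, on the other side of the rail's middle. Not to be used. Origin and axes as for the pointed one.
- forceps: Loose steel forceps, 134 mm long, 10 mm high, lying at the front edge of the bench. Origin: middle of its underside. Leave alone.
- petri_dish: Loose petri dish, 62 mm diameter, 15 mm high, on the bench. Origin: middle of its underside. Leave alone.
- red_cup: Loose specimen cup with a screw lid, 49 mm diameter, 60 mm high, behind and left of the rail. Origin: middle of its underside. Leave alone.

How it is judged:
By the outcome, as a careful person would: the job done as asked, in the order asked, and still so for the second after the job is handed in, with the robot touching nothing.
It also fails if it takes over 51 s, if anything falls off the work surface, if the arm or the gripper's body presses on something with over 40 N, if the wrist force passes 120 N, or if a joint passes its speed limit or range.

### The arm

A 6-joint arm with a two-finger parallel gripper is mounted at the origin on a cart in front of the work surface, level with it; the furniture and walls round the work are solid. World frame = base frame: x ahead of the robot, y to its left, z up, the work surface at z = 0. Lengths are in m, angles in degrees, forces in N, time in s.
With the tool pointing down it reaches from about 0.3 to 0.75 m from the base axis. Payload 8.5 kg.
Tool frame: the origin (TCP) lies on the centre line of the jaws, within the pads' length; the fingertips stand 25 mm ahead of it and the grasp point (between the pads) lies 6 mm ahead of it; z points along the fingers, y is the line along which they close (so a half turn about z gives the same grasp; the last joint's range is limited). The gripper opens to 85 mm and grips with 20 to 120 N. Pads are 22 mm wide; open, the fingers measure 114 mm over their backs; the gripper's body (76 mm by 85 mm) begins 54 mm behind the grasp point. The pads swing forward as they close: fully open they stand 13 mm farther back than shut.
Start: joints at [56.82, 21.807, 74.336, -0, 83.858, -12.336], TCP at [0.196, 0.514, 0.256] pointing down, gripper open.
Joint ranges: [-178.18, 178.18], [-50.72, 133.34], [12.68, 142.11], [-81.47, 261.47], [9.98, 163.14], [-165.26, 165.26]. Speed limits (degrees/s): [136.94, 136.94, 180, 180, 180, 180].

### API

Orientations are given as a 3x3 rotation matrix whose columns are the frame's x, y, z axes.
In Python, from rig import telemetry, optics, env gives the robot as it stands.
- The arm moves only by the tool send_rows, never from a script. Its argument "deltas" is a list that holds one entry, the list of rows, each a list of 7 numbers: the shift along the tool's x, y, z in m, then the turn, a rotation vector about the tool's x, y, z in rad, then the opening, from -1 (shut) to 1 (fully open), so that 0 is half open. In form: [[[x, y, z, ax, ay, az, grip], ...]]. A call has 1 to 12 rows; each row shifts and turns the commanded pose from where the row before left it, along the tool's axes as they then stand; what a row does not reach is not made up. A row lasts 1/8 s, in which the tool goes at most 62.5 mm and 10.7 degrees, less where a joint would pass 70% of its speed; a pose out of reach is approached as far as the arm can. A call is refused whole if a number of a shift passes 0.0625 or a number of a turn 0.188, either way. A call with a gripper value outside its range is refused whole. The fingers move at their own pace and stop on an object; "squeeze" is the grip in N (left out, the last holds). Time passes only in rows, so rows that do not move let the fingers close. It gives the time, the measured TCP pose, the force, the opening and the grip force at its end, in the units of the state.
- telemetry.observe(): the state, without advancing time (a new reading comes with each control period).
- optics.get_image(name): name is "scene" or "top" or "wrist"; returns a dict with "image" (420x560x3 uint8, red, green, blue), "range_z" (420x560 float32, m along the optical axis (not along the pixel's ray), 0 where there is no reading), "K" (3x3 intrinsics, pixels), "k1" (the pictures are not rectified: a ray, as slopes to the right and down, at radius r is drawn at 1 + k1 r^2 times it, then the intrinsics apply), "rvec" (rotation vector, rad) and "tvec" (3), from world to camera coordinates, as OpenCV has them; the wrist camera has in their place "hand_eye" (4x4, takes a point from camera to tool coordinates, whose origin is the TCP and whose axes are the flange's). Camera axes: x right, y down, z forward; pixel columns grow to the right and rows downward; lengths in m; the calibration is good to about 2 mm. A picture is of the moment at which its call begins: read the wrist's pose just before it.
- env.close_job(): hands the job in; it is judged then, once.
The state is a dict: "time_s": time; "q": joint angles; "qvel": joint speeds; "joint_efforts": joint torques, N m; "position": TCP position; "tool_rot": TCP orientation; "ft_force": force on the tool from outside, world axes, zero at the start; "wrist_torque": the same for the moment, N m; "grip_width": finger opening in m; "gripper_force": force on a finger pad.
Only numpy, scipy, OpenCV 4.12 (cv2) and the standard library are available. Lean on these libraries where they do the work, as an engineer would, in place of code of your own. Each camera call takes 0.05 s, during which the arm holds its last target. There are 200 camera calls.

## Working session

There is one attempt and no reset: what is moved stays moved. The work goes in short steps, Python scripts to look and compute and a tool call to move; the robot and the scene stay as the last step left them, time stands still between calls to the robot, and variables do not carry over. Pictures are saved under pics/ and viewed, at most 10 in all, crops included, and the job is handed in when it is done.

Besides the shell and the picture viewer there is one more tool, called after "Call:" as name(argument=value, ...) on one line, values as JSON. send_rows: Moves the arm, as the interface text tells. Its arguments: {"type":"object","properties":{"deltas":{"type":"array"},"squeeze":{"type":"number"}},"required":["deltas"]}

```bash
mkdir -p pics
cat > h.py <<'E'
import numpy as np, cv2
from rig import telemetry, optics, env
def cam(n):
    s=telemetry.observe(); d=optics.get_image(n)
    if n=="wrist":
        T=np.eye(4);T[:3,:3]=s["tool_rot"];T[:3,3]=s["position"];M=T@np.array(d["hand_eye"])
    else:
        R=cv2.Rodrigues(np.array(d["rvec"],float))[0];M=np.eye(4);M[:3,:3]=R.T;M[:3,3]=-R.T@np.array(d["tvec"]).ravel()
    d["M"]=M; return d
def rays(d,uv):
    K=np.array(d["K"]);uv=np.atleast_2d(np.array(uv,float))
    p=(uv-K[[0,1],2])/K[[0,1],[0,1]];q=p.copy()
    for _ in range(20): q=p/(1+d["k1"]*(q**2).sum(1,keepdims=True))
    return np.c_[q,np.ones(len(q))]
def onplane(d,uv,z):
    r=rays(d,uv)@d["M"][:3,:3].T;o=d["M"][:3,3]
    return o+r*((z-o[2])/r[:,2])[:,None]
def cloud(d):
    z=np.array(d["range_z"]);h,w=z.shape;v,u=np.mgrid[:h,:w]
    P=rays(d,np.c_[u.ravel(),v.ravel()])*z.reshape(-1,1)
    return (P@d["M"][:3,:3].T+d["M"][:3,3]).reshape(h,w,3),z>0
def save(d,n): cv2.imwrite("pics/"+n,d["image"][:,:,::-1])
E
python3 - <<'E'
from h import *
for n in("scene","top"):
    d=cam(n);save(d,n+"0.png");print(n,d["M"].round(3).tolist(),d["K"],d["k1"],(d["range_z"]>0).mean())
s=telemetry.observe();print(s["time_s"],s["position"],s["tool_rot"],s["grip_width"],s["ft_force"])
E
```

```text
scene [[0.477, -0.592, 0.65, -0.131], [-0.879, -0.314, 0.359, -0.02], [-0.008, -0.742, -0.67, 0.705], [0.0, 0.0, 0.0, 1.0]] [[468.56780333   0.         283.06923366]
 [  0.         468.56780333 210.9311174 ]
 [  0.           0.           1.        ]] 0.042254221854164296 0.9958971088435374
top [[-0.015, -0.998, 0.065, 0.407], [-1.0, 0.016, 0.013, 0.317], [-0.014, -0.064, -0.998, 1.132], [0.0, 0.0, 0.0, 1.0]] [[529.83973503   0.         282.40293777]
 [  0.         529.83973503 211.20778792]
 [  0.           0.           1.        ]] 0.007066941963601975 0.9960204081632653
0.1 [0.19558735 0.51380684 0.25579091] [[-9.34541993e-01  3.55852206e-01 -6.85570377e-04]
 [ 3.55852775e-01  9.34541401e-01 -1.08293938e-03]
 [ 2.55327532e-04 -1.25601445e-03 -9.99999179e-01]] 0.08559493112513764 [ 0.22943777 -0.37931032  0.10467581]
```

View pics/top0.png

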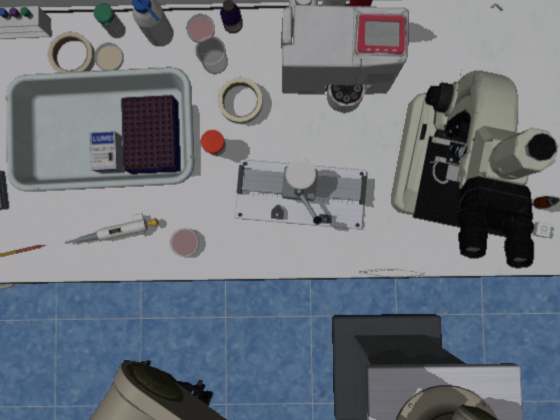

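View pics/scene0.png

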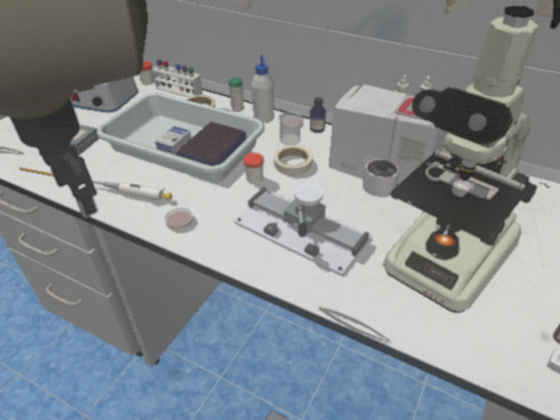

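The top view shows the rail around (302,193), the carriage dish at (300,175), the knob near (318,219) and a mark at (278,212). The scene view shows the same layout: marks near (270,230) and (311,250). I'll zoom in on both.

Run:
```python
from h import *
a=cam("top");b=cam("scene")
A=cv2.resize(a["image"][150:240,225:380],None,fx=5,fy=5,interpolation=cv2.INTER_CUBIC)
B=cv2.resize(b["image"][180:275,228:375],None,fx=5,fy=5,interpolation=cv2.INTER_CUBIC)
cv2.imwrite("pics/za.png",A[:,:,::-1]);cv2.imwrite("pics/zb.png",B[:,:,::-1])
```

```text
(no output)
```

View pics/za.png

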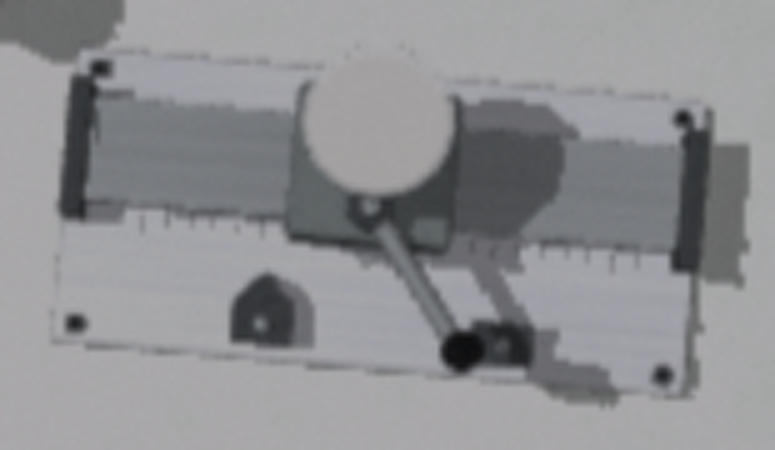

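View pics/zb.png

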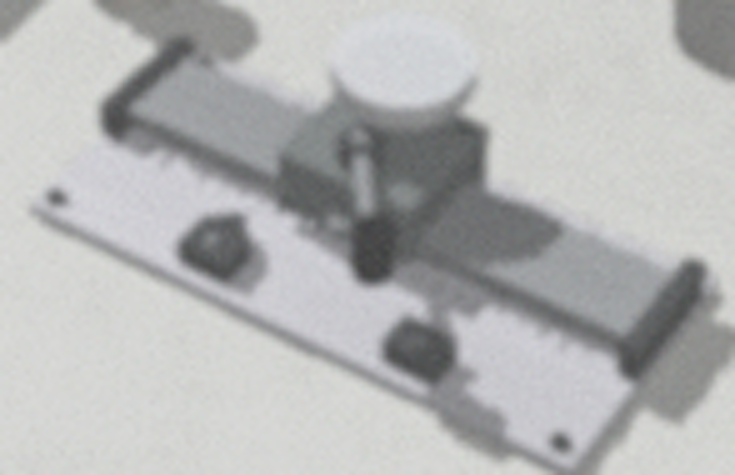

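The left mark at zoomed (265,310) carries the nose, and the one behind the knob on the right is square. The knob is at zoomed (463,350), the hinge at (371,206), and the plate screws sit at the four corners.

Run:
```python
from h import *
a=cam("top")
f=lambda L,z:onplane(a,(np.array(L,float)-2)/5+[225,150],z)
S=f([(102,68),(683,118),(662,376),(76,323)],.008);print(S.round(4).tolist())
C=f([(80,52),(710,105),(688,395),(53,343)],.008);print(C.round(4).tolist())
l=(C[0]+C[3])/2-(C[1]+C[2])/2;l2=(S[0]+S[3])/2-(S[1]+S[2])/2
print(np.linalg.norm(l),np.linalg.norm(l2)); y=l+l2;y/=np.linalg.norm(y)
yaw=np.arctan2(-y[0],y[1]);x=np.array([y[1],-y[0],0]);m=(C.mean(0)+S.mean(0))/2
O=m+x*0.0185;O[2]=0;print("yaw",yaw,"origin",O,"plate w",np.dot((C[0]+C[1]-C[2]-C[3])/2,x))
R=np.c_[x,y,[0,0,1]]
for n,p,z in(("nose",(268,275),.021),("markscrew",(262,323),.021),("knob",(463,350),.080),("hinge",(371,206),.067),("dish",(379,122),.083),("sq",(505,345),.021)):
    P=f([p],z)[0];print(n,P.round(4),((P-O)@R).round(4))
# depth check
P,ok=cloud(a);print(P[219,317],P[174,300],P[230,300])
```

```text
[[0.5841, 0.4108, 0.008], [0.5584, 0.163, 0.008], [0.4485, 0.1746, 0.008], [0.4749, 0.423, 0.008]]
[[0.5912, 0.4201, 0.008], [0.5638, 0.1514, 0.008], [0.4403, 0.1638, 0.008], [0.4665, 0.4328, 0.008]]
0.2702029740734882 0.24940778632619087
yaw -0.10184402180943271 origin [0.53437171 0.29055276 0.        ] plate w 0.12469214172373563
nose [0.4931 0.3407 0.021 ] [-0.0462  0.0456  0.021 ]
markscrew [0.4729 0.3435 0.021 ] [-0.0665  0.0464  0.021 ]
knob [0.4574 0.2624 0.08  ] [-0.0737 -0.0359  0.08  ]
hinge [0.5168 0.2977 0.067 ] [-0.0182  0.0053  0.067 ]
dish [0.5487 0.2942 0.083 ] [0.0139 0.0051 0.083 ]
sq [0.4621 0.2416 0.021 ] [-0.067 -0.056  0.021]
[0.45870867 0.26262286 0.07796902] [0.54864942 0.2950449  0.08371668] [ 0.43962897  0.29526565 -0.00201725]
```

Call:
send_rows(deltas=[[[0, 0, 0, 0, 0, -0.131, -1], [0, 0, 0, 0, 0, -0.131, -1], [-0.028, -0.0268, 0, 0, 0, 0, -1], [-0.028, -0.0268, 0, 0, 0, 0, -1], [-0.028, -0.0268, 0, 0, 0, 0, -1], [-0.028, -0.0268, 0, 0, 0, 0, -1], [-0.028, -0.0268, 0, 0, 0, 0, -1], [-0.028, -0.0268, 0, 0, 0, 0, -1], [-0.028, -0.0268, 0, 0, 0, 0, -1], [-0.028, -0.0268, 0, 0, 0, 0, -1], [-0.028, -0.0268, 0, 0, 0, 0, -1], [-0.028, -0.0268, 0, 0, 0, 0, -1]]])

```text
time_s: 1.75
position: [0.4477, 0.2179, 0.2563]
tool_rot: [[-0.995, 0.102, 0.0], [0.102, 0.995, 0.0], [0.0, 0.0, -1.0]]
ft_force: [-0.3, 0.5, 0.1]
grip_width: -0.0
gripper_force: 0.0
```

Run:
```python
from h import *
d=cam("wrist");save(d,"w1.png");print(d["M"].round(3))
```

```text
[[ 0.102  0.944  0.314  0.366]
 [ 0.995 -0.096 -0.032  0.227]
 [-0.     0.315 -0.949  0.375]
 [ 0.     0.     0.     1.   ]]
```

View pics/w1.png

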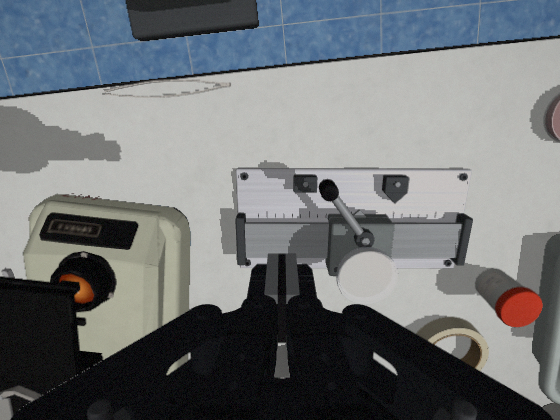

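The wrist view shows the pointed mark at (397,186) with its nose at (396,202), the square mark at (306,184) and the knob at (327,189). The fingers are right of the knob. I'll descend beside it.

Call:
send_rows(deltas=[[[0, 0, 0.042, 0, 0, 0, -1], [0, 0, 0.042, 0, 0, 0, -1], [0, 0, 0.042, 0, 0, 0, -1], [0, 0, 0.04, 0, 0, 0, -1], [0, 0, 0, 0, 0, 0, -1], [0, 0.004, 0, 0, 0, 0, -1], [0, 0.004, 0, 0, 0, 0, -1], [0, 0.004, 0, 0, 0, 0, -1], [0, 0.004, 0, 0, 0, 0, -1]]])

```text
time_s: 2.92
position: [0.4488, 0.2352, 0.0908]
tool_rot: [[-0.995, 0.101, 0.001], [0.101, 0.995, 0.0], [-0.001, 0.0, -1.0]]
ft_force: [0.6, -0.2, 0.3]
grip_width: 0.0002
gripper_force: 0.0
```

Call:
send_rows(deltas=[[[0, 0.006, 0, 0, 0, 0, -1], [0, 0.006, 0, 0, 0, 0, -1], [0, 0.006, 0, 0, 0, 0, -1], [0, 0.006, 0, 0, 0, 0, -1], [0, 0.006, 0, 0, 0, 0, -1], [0, 0.006, 0, 0, 0, 0, -1], [0, 0.006, 0, 0, 0, 0, -1], [0, 0.006, 0, 0, 0, 0, -1], [0, 0.006, 0, 0, 0, 0, -1], [0, 0.006, 0, 0, 0, 0, -1]]])

```text
time_s: 4.18
position: [0.4548, 0.295, 0.0903]
tool_rot: [[-0.995, 0.102, 0.0], [0.102, 0.995, 0.0], [-0.0, 0.0, -1.0]]
ft_force: [-1.4, -1.6, -0.8]
grip_width: -0.0003
gripper_force: 1.1
```

Call:
send_rows(deltas=[[[0, 0.005, 0, 0, 0, 0, -1], [0, 0.005, 0, 0, 0, 0, -1], [0, 0.005, 0, 0, 0, 0, -1], [0, 0.005, 0, 0, 0, 0, -1], [0, 0.003, 0, 0, 0, 0, -1], [0, 0.003, 0, 0, 0, 0, -1], [0, 0.002, 0, 0, 0, 0, -1]]])

```text
time_s: 5.05
position: [0.4578, 0.3223, 0.0903]
tool_rot: [[-0.995, 0.102, 0.0], [0.102, 0.995, -0.0], [-0.0, -0.0, -1.0]]
ft_force: [3.4, -4.1, -0.3]
grip_width: 0.0
gripper_force: 2.2
```

```bash
cat > m.py <<'E'
from h import *
import sys
O=np.array([.5344,.2906,0]);yaw=-.1018
R=np.array([[np.cos(yaw),-np.sin(yaw),0],[np.sin(yaw),np.cos(yaw),0],[0,0,1]])
tag=sys.argv[1]
s=telemetry.observe();print("tcp rail",((np.array(s["position"])-O)@R).round(4),s["ft_force"].round(1),s["time_s"])
d=cam("top");P,ok=cloud(d);Q=(P-O)@R;img=d["image"].astype(int)
L=(Q[...,2]>.072)&(Q[...,2]<.095)&(abs(Q[...,0]-.014)<.05)&(abs(Q[...,1])<.13)&(img.min(2)>120)
v,u=np.nonzero(L);c,r=cv2.minEnclosingCircle(np.c_[u,v].astype(np.float32))
print("dish px",c,r,len(u),"rail",((onplane(d,[c],.083)[0]-O)@R).round(4), "mean",((onplane(d,[(u.mean(),v.mean())],.083)[0]-O)@R).round(4))
if len(sys.argv)>2:
    A=cv2.resize(d["image"][150:240,225:380],None,fx=5,fy=5,interpolation=cv2.INTER_CUBIC);cv2.imwrite(f"pics/{tag}.png",A[:,:,::-1])
E
python3 m.py p1 x
```

```text
tcp rail [-0.0794  0.0238  0.0903] [ 3.4 -4.1 -0.3] 5.05
dish px (300.125, 173.2916717529297) 15.234949111938477 408 rail [0.0153 0.0057 0.083 ] mean [0.0242 0.0107 0.083 ]
```

View pics/p1.png

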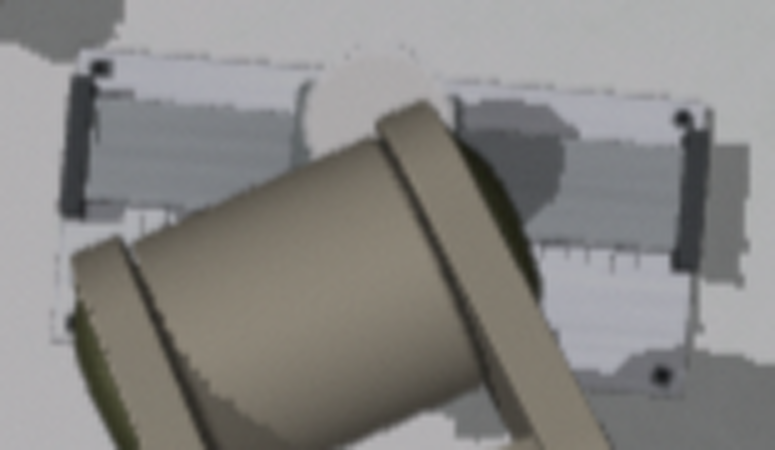

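The arm hides most of the carriage in the top view, but the dish has not moved and the lever is at or near its stop. I'll push on to slide the carriage, stopping short of the mark, and then look from the wrist.

Call:
send_rows(deltas=[[[0, 0.004, 0, 0, 0, 0, -1], [0, 0.004, 0, 0, 0, 0, -1], [0, 0.004, 0, 0, 0, 0, -1], [0, 0.004, 0, 0, 0, 0, -1], [0, 0.004, 0, 0, 0, 0, -1], [0, 0.004, 0, 0, 0, 0, -1], [0, 0.004, 0, 0, 0, 0, -1], [0, 0.004, 0, 0, 0, 0, -1], [0, 0, 0, 0, 0, 0, -1]]])

```text
time_s: 6.22
position: [0.4607, 0.3543, 0.0902]
tool_rot: [[-0.995, 0.101, -0.001], [0.101, 0.995, -0.0], [0.0, -0.0, -1.0]]
ft_force: [2.3, -2.6, -0.1]
grip_width: -0.0002
gripper_force: 1.4
```

Run:
```python
from h import *
s=telemetry.observe();print(s["ft_force"].round(1))
d=cam("wrist");save(d,"w2.png");print(d["M"].round(4).tolist())
```

```text
[ 2.3 -2.6 -0.1]
[[0.1015, 0.9443, 0.313, 0.3794], [0.9948, -0.0961, -0.0326, 0.3631], [-0.0007, 0.3147, -0.9492, 0.2084], [0.0, 0.0, 0.0, 1.0]]
```

View pics/w2.png

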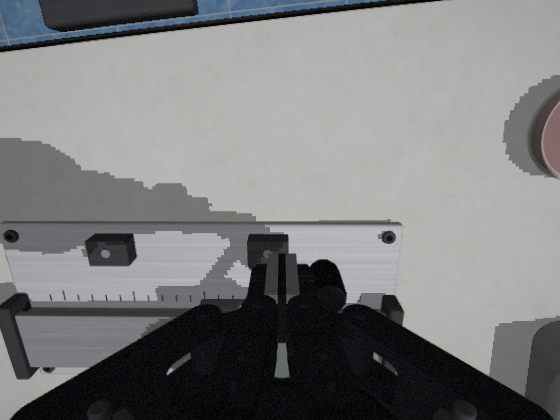

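Call:
send_rows(deltas=[[[0, -0.008, 0, 0, 0, 0, -1], [0, -0.008, -0.02, 0, 0, 0, -1], [0.01, 0, -0.04, 0, 0, 0, -1], [0.02, 0, -0.04, 0, 0, 0, -1], [0.02, 0, -0.02, 0, 0, 0, -1], [0, 0, 0, 0, 0, 0, -1]]])

```text
time_s: 7.02
position: [0.4088, 0.3437, 0.2118]
tool_rot: [[-0.995, 0.1, 0.002], [0.1, 0.995, 0.002], [-0.002, 0.002, -1.0]]
ft_force: [0.2, -0.5, -0.6]
grip_width: 0.0001
gripper_force: 0.0
```

Run:
```python
from h import *
d=cam("wrist");save(d,"w3.png");np.savez("w3.npz",**{k:d[k] for k in("image","K","k1","M","range_z")});print(d["M"].round(4).tolist())
```

```text
[[0.1004, 0.9435, 0.3157, 0.3271], [0.9949, -0.0958, -0.0302, 0.3522], [0.0018, 0.3172, -0.9484, 0.3298], [0.0, 0.0, 0.0, 1.0]]
```

View pics/w3.png

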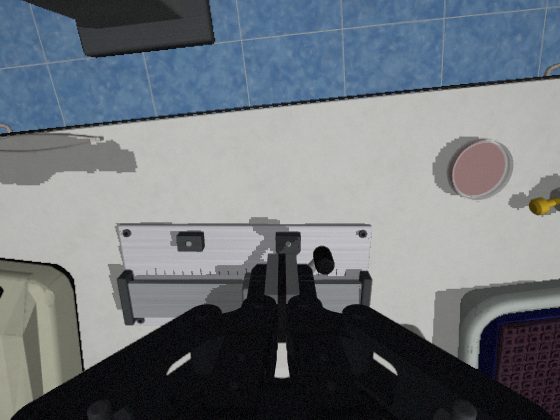

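The fingers hide the carriage front here, so I'll shift sideways for a clear view.

Call:
send_rows(deltas=[[[0, -0.035, -0.015, 0, 0, 0, -1], [0, -0.035, -0.015, 0, 0, 0, -1], [0, -0.01, 0, 0, 0, 0, -1], [0, 0, 0, 0, 0, 0, -1], [0, 0, 0, 0, 0, 0, -1]]])

```text
time_s: 7.7
position: [0.4014, 0.2644, 0.2394]
tool_rot: [[-0.995, 0.101, -0.001], [0.101, 0.995, -0.0], [0.001, -0.0, -1.0]]
ft_force: [0.4, -0.7, 0.3]
grip_width: 0.0002
gripper_force: 0.0
```

Run:
```python
from h import *
d=cam("wrist");np.savez("w4.npz",**{k:d[k] for k in("image","K","k1","M","range_z")})
O=np.array([.5344,.2906,0]);yaw=-.1018
R=np.array([[np.cos(yaw),-np.sin(yaw),0],[np.sin(yaw),np.cos(yaw),0],[0,0,1]])
# project the expected pointer for crop centre
p=O+R@np.array([-.045,.042,.024]);c=d["M"][:3,:3].T@(p-d["M"][:3,3]);s=c[:2]/c[2];s=s*(1+d["k1"]*(s@s));u=(d["K"][[0,1],[0,1]]*s+np.array(d["K"])[[0,1],2]).round().astype(int);print(u)
x0,y0=u[0]-60,u[1]-45;print(x0,y0)
A=cv2.resize(d["image"][y0:y0+90,x0:x0+120],None,fx=6,fy=6,interpolation=cv2.INTER_CUBIC);cv2.imwrite("pics/z4.png",A[:,:,::-1])
```

```text
[354 252]
294 207
```

View pics/z4.png

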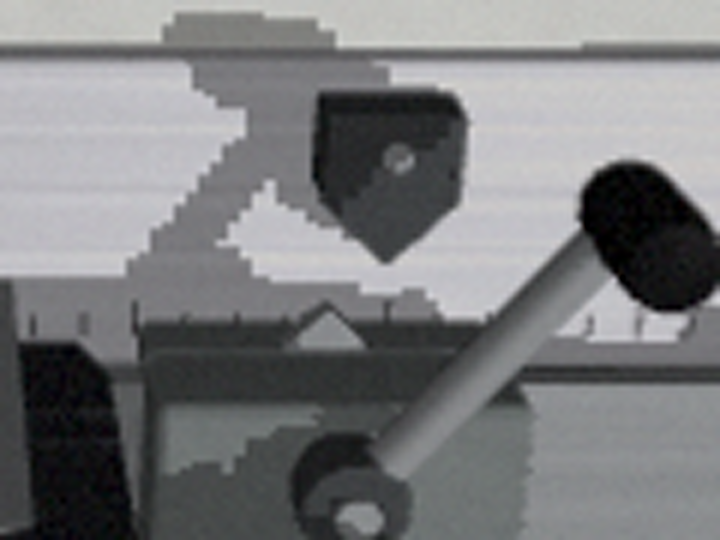

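The pointer tip is at zoomed (327,304) and the nose tip at (387,262), so the carriage is still short of the mark.

```bash
cat > c.py <<'E'
from h import *
O=np.array([.5344,.2906,0]);yaw=-.1018
R=np.array([[np.cos(yaw),-np.sin(yaw),0],[np.sin(yaw),np.cos(yaw),0],[0,0,1]])
d=dict(np.load("w4.npz"))
f=lambda p,z:((onplane(d,[(np.array(p)-2.5)/6+[294,207]],z)[0]-O)@R).round(4)
print("ptr",f((327,303),.0265),"nose",f((387,262),.021),"screw",f((399,158),.021),"corners",f((320,190),.021),f((464,207),.021),"hinge top",f((358,516),.068),"knobtop",f((630,208),.08))
print("bar-front dir",f((20,377),.024),f((700,377),.024),"plate front",f((10,50),.008),f((700,46),.008))
s=telemetry.observe();print(((np.array(s["position"])-O)@R).round(4))
E
python3 c.py
```

```text
ptr [-0.0399  0.0354  0.0265] nose [-0.0457  0.0474  0.021 ] screw [-0.0669  0.0481  0.021 ] corners [-0.0605  0.0338  0.021 ] [-0.057  0.061  0.021] hinge top [-0.0211  0.034   0.068 ] knobtop [-0.0839  0.0691  0.08  ]
bar-front dir [-0.0229 -0.0216  0.024 ] [-0.0228  0.1084  0.024 ] plate front [-0.0835 -0.0237  0.008 ] [-0.0843  0.1067  0.008 ]
[-0.1297 -0.0395  0.2396]
```

Call:
send_rows(deltas=[[[-0.0165, 0.0265, 0.02, 0, 0, 0, -1], [-0.0165, 0.0265, 0.03, 0, 0, 0, -1], [-0.017, 0.0265, 0.03, 0, 0, 0, -1], [0, 0, 0.035, 0, 0, 0, -1], [0, 0, 0.034, 0, 0, 0, -1], [0, 0, 0, 0, 0, 0, -1], [0, 0.004, 0, 0, 0, 0, -1], [0, 0.004, 0, 0, 0, 0, -1], [0, 0.004, 0, 0, 0, 0, -1], [0, 0, 0, 0, 0, 0, -1]]])

```text
time_s: 9.0
position: [0.4605, 0.3501, 0.0918]
tool_rot: [[-0.995, 0.101, 0.001], [0.101, 0.995, 0.0], [-0.001, 0.001, -1.0]]
ft_force: [-1.0, -0.2, -0.2]
grip_width: -0.0
gripper_force: 0.0
```

```bash
python3 c.py|tail -1; python3 -c "
from h import *
print(telemetry.observe()['ft_force'])"
```

```text
[-0.0796  0.0517  0.0918]
[-0.96291301 -0.19904526 -0.20285684]
```

Pushing a further 16 mm, to a TCP rail y of 0.068.

Call:
send_rows(deltas=[[[0, 0.004, 0, 0, 0, 0, -1], [0, 0.004, 0, 0, 0, 0, -1], [0, 0.003, 0, 0, 0, 0, -1], [0, 0.003, 0, 0, 0, 0, -1], [0, 0.002, 0, 0, 0, 0, -1], [0, 0, 0, 0, 0, 0, -1], [0, 0, 0, 0, 0, 0, -1]]])

```text
time_s: 9.88
position: [0.462, 0.3655, 0.0913]
tool_rot: [[-0.995, 0.102, -0.0], [0.102, 0.995, -0.0], [0.0, -0.0, -1.0]]
ft_force: [-1.7, -4.2, 1.2]
grip_width: -0.0002
gripper_force: 2.1
```

```bash
python3 c.py|tail -1
```

```text
[-0.0797  0.0671  0.0913]
```

Call:
send_rows(deltas=[[[0, -0.01, 0, 0, 0, 0, -1], [0, -0.01, -0.03, 0, 0, 0, -1], [0.0165, -0.029, -0.04, 0, 0, 0, -1], [0.0165, -0.029, -0.04, 0, 0, 0, -1], [0.017, -0.0285, -0.038, 0, 0, 0, -1], [0, 0, 0, 0, 0, 0, -1], [0, 0, 0, 0, 0, 0, -1]]])

```text
time_s: 10.75
position: [0.4014, 0.2648, 0.2389]
tool_rot: [[-0.995, 0.102, -0.0], [0.102, 0.995, 0.0], [0.0, 0.0, -1.0]]
ft_force: [-0.2, -0.8, 0.7]
grip_width: 0.0001
gripper_force: 0.0
```

```bash
cat > t.py <<'E'
from h import *
O=np.array([.5344,.2906,0]);yaw=-.1018
R=np.array([[np.cos(yaw),-np.sin(yaw),0],[np.sin(yaw),np.cos(yaw),0],[0,0,1]])
a=dict(np.load("w4.npz"));d=cam("wrist")
s=telemetry.observe();print("tcp",((np.array(s["position"])-O)@R).round(4))
g=lambda i:cv2.resize(cv2.cvtColor(np.ascontiguousarray(i),cv2.COLOR_RGB2GRAY),None,fx=6,fy=6,interpolation=cv2.INTER_CUBIC)
A,B=g(a["image"]),g(d["image"])
def track(x,y,w,h,z):  # box in z4 crop pixels
    x+=294*6;y+=207*6;T=A[y:y+h,x:x+w];m=120
    r=cv2.matchTemplate(B[y-m:y+h+m,x-m:x+w+m],T,cv2.TM_CCOEFF_NORMED);_,v,_,p=cv2.minMaxLoc(r)
    dx,dy=p[0]-m,p[1]-m
    return v,dx,dy
for n,b,t,z in(("ptr",(285,300,85,52),(327,303),.0265),("nose",(355,215,65,60),(387,262),.021),("block",(310,90,160,150),(399,158),.021)):
    v,dx,dy=track(*b,z);P=onplane(d,[(np.array([t[0]+dx,t[1]+dy])-2.5)/6+[294,207]],z)[0]
    print(n,round(v,3),dx,dy,((P-O)@R).round(4))
np.savez("w5.npz",**{k:d[k] for k in("image","K","k1","M")})
E
python3 t.py
```

```text
tcp [-0.1297 -0.039   0.2384]
ptr 0.91 56 -1 [-0.04    0.0463  0.0265]
nose 0.987 -2 -1 [-0.0457  0.0475  0.021 ]
block 0.947 -2 -1 [-0.067   0.0482  0.021 ]
```

Call:
send_rows(deltas=[[[-0.0165, 0.03, 0.02, 0, 0, 0, -1], [-0.0165, 0.03, 0.03, 0, 0, 0, -1], [-0.017, 0.03, 0.03, 0, 0, 0, -1], [0, 0, 0.035, 0, 0, 0, -1], [0, 0, 0.032, 0, 0, 0, -1], [0, 0, 0, 0, 0, 0, -1], [0, 0.004, 0, 0, 0, 0, -1], [0, 0.004, 0, 0, 0, 0, -1], [0, 0.004, 0, 0, 0, 0, -1], [0, 0.003, 0, 0, 0, 0, -1], [0, 0.0015, 0, 0, 0, 0, -1], [0, 0, 0, 0, 0, 0, -1]]])

```text
time_s: 12.3
position: [0.462, 0.3654, 0.0924]
tool_rot: [[-0.995, 0.102, -0.0], [0.102, 0.995, -0.001], [0.0, -0.001, -1.0]]
ft_force: [-0.6, -1.4, 1.8]
grip_width: 0.0
gripper_force: 1.2
```

```bash
python3 c.py|tail -1
```

```text
[-0.0797  0.0671  0.0924]
```

Call:
send_rows(deltas=[[[0, 0.0006, 0, 0, 0, 0, -1], [0, 0.0006, 0, 0, 0, 0, -1], [0, 0, 0, 0, 0, 0, -1], [0, 0, 0, 0, 0, 0, -1]]])

```text
time_s: 12.8
position: [0.4621, 0.3666, 0.0923]
tool_rot: [[-0.995, 0.102, -0.0], [0.102, 0.995, -0.0], [0.0, -0.001, -1.0]]
ft_force: [-2.0, -5.4, 0.9]
grip_width: 0.0
gripper_force: 2.5
```

```bash
python3 c.py|tail -1
```

```text
[-0.0797  0.0682  0.0923]
```

Call:
send_rows(deltas=[[[0, -0.01, 0, 0, 0, 0, -1], [0, -0.01, -0.03, 0, 0, 0, -1], [0.0165, -0.029, -0.04, 0, 0, 0, -1], [0.0165, -0.029, -0.04, 0, 0, 0, -1], [0.017, -0.0285, -0.037, 0, 0, 0, -1], [0, 0, 0, 0, 0, 0, -1], [0, 0, 0, 0, 0, 0, -1]]])

```text
time_s: 13.68
position: [0.4016, 0.266, 0.2389]
tool_rot: [[-0.995, 0.102, -0.0], [0.102, 0.995, 0.0], [0.0, 0.0, -1.0]]
ft_force: [-0.5, -0.0, -1.1]
grip_width: -0.0002
gripper_force: 0.0
```

```bash
python3 t.py
```

```text
tcp [-0.1296 -0.0378  0.2384]
ptr 0.922 53 -1 [-0.04    0.047   0.0265]
nose 0.988 -8 -1 [-0.0458  0.0476  0.021 ]
block 0.944 -8 -1 [-0.067   0.0482  0.021 ]
```

The pointer is within 0.6 mm of the nose. Next I'll go round to the left of the knob and swing it back.

Call:
send_rows(deltas=[[[-0.01, 0.033, 0, 0, 0, 0, -1], [-0.01, 0.033, 0, 0, 0, 0, -1], [-0.01, 0.033, 0, 0, 0, 0, -1], [-0.01, 0.033, 0, 0, 0, 0, -1], [-0.01, 0.034, 0, 0, 0, 0, -1], [0, 0, 0.037, 0, 0, 0, -1], [0, 0, 0.037, 0, 0, 0, -1], [0, 0, 0.037, 0, 0, 0, -1], [0, 0, 0.036, 0, 0, 0, -1], [0, -0.003, 0, 0, 0, 0, -1], [0, -0.003, 0, 0, 0, 0, -1], [0, -0.003, 0, 0, 0, 0, -1]]])

```text
time_s: 15.22
position: [0.4678, 0.4173, 0.0938]
tool_rot: [[-0.995, 0.102, 0.002], [0.102, 0.995, 0.001], [-0.002, 0.002, -1.0]]
ft_force: [-0.4, 0.5, -0.3]
grip_width: 0.0001
gripper_force: 0.0
```

```bash
python3 c.py|tail -1
```

```text
[-0.0791  0.1193  0.0938]
```

Call:
send_rows(deltas=[[[0, -0.005, 0, 0, 0, 0, -1], [0, -0.004, 0, 0, 0, 0, -1], [0, -0.004, 0, 0, 0, 0, -1], [0, -0.004, 0, 0, 0, 0, -1], [0, -0.004, 0, 0, 0, 0, -1], [0, -0.004, 0, 0, 0, 0, -1], [0, -0.004, 0, 0, 0, 0, -1], [0, -0.004, 0, 0, 0, 0, -1], [0, -0.004, 0, 0, 0, 0, -1], [0, -0.004, 0, 0, 0, 0, -1], [0, -0.004, 0, 0, 0, 0, -1], [0, -0.004, 0, 0, 0, 0, -1]]])

```text
time_s: 16.73
position: [0.4618, 0.369, 0.0927]
tool_rot: [[-0.995, 0.101, -0.0], [0.101, 0.995, 0.002], [0.0, 0.002, -1.0]]
ft_force: [-3.2, 5.9, 1.8]
grip_width: 0.0007
gripper_force: 2.6
```

Call:
send_rows(deltas=[[[0, -0.004, 0, 0, 0, 0, -1], [0, -0.004, 0, 0, 0, 0, -1], [0, -0.004, 0, 0, 0, 0, -1], [0, -0.004, 0, 0, 0, 0, -1], [0, -0.004, 0, 0, 0, 0, -1], [0, -0.004, 0, 0, 0, 0, -1], [0, -0.004, 0, 0, 0, 0, -1], [0, -0.004, 0, 0, 0, 0, -1], [0, -0.002, 0, 0, 0, 0, -1], [0, -0.001, 0, 0, 0, 0, -1]]])

```text
time_s: 17.98
position: [0.4582, 0.3341, 0.0927]
tool_rot: [[-0.995, 0.102, -0.0], [0.102, 0.995, 0.002], [0.001, 0.002, -1.0]]
ft_force: [-3.2, 5.7, 2.0]
grip_width: -0.0001
gripper_force: 2.6
```

```bash
python3 c.py|tail -1
```

```text
[-0.0803  0.0355  0.0927]
```

Call:
send_rows(deltas=[[[0, -0.002, 0, 0, 0, 0, -1], [0, -0.002, 0, 0, 0, 0, -1], [0, -0.002, 0, 0, 0, 0, -1], [0, -0.001, 0, 0, 0, 0, -1], [0, 0, 0, 0, 0, 0, -1]]])

```text
time_s: 18.6
position: [0.4575, 0.3271, 0.0927]
tool_rot: [[-0.995, 0.102, -0.001], [0.102, 0.995, 0.002], [0.001, 0.002, -1.0]]
ft_force: [-3.1, 4.8, 1.8]
grip_width: -0.0
gripper_force: 2.3
```

```bash
python3 c.py|tail -1
```

```text
[-0.0803  0.0285  0.0927]
```

Call:
send_rows(deltas=[[[0, -0.0012, 0, 0, 0, 0, -1], [0, 0, 0, 0, 0, 0, -1]]])

```text
time_s: 18.85
position: [0.4573, 0.326, 0.0927]
tool_rot: [[-0.995, 0.102, -0.001], [0.102, 0.995, 0.002], [0.001, 0.002, -1.0]]
ft_force: [-3.6, 5.5, 2.4]
grip_width: -0.0001
gripper_force: 2.3
```

Call:
send_rows(deltas=[[[0, -0.001, 0, 0, 0, 0, -1], [0, 0, 0, 0, 0, 0, -1]]])

```text
time_s: 19.1
position: [0.4572, 0.325, 0.0927]
tool_rot: [[-0.995, 0.102, -0.001], [0.102, 0.995, 0.002], [0.001, 0.002, -1.0]]
ft_force: [-3.5, 4.3, 2.3]
grip_width: 0.0003
gripper_force: 2.4
```

Call:
send_rows(deltas=[[[0, -0.001, 0, 0, 0, 0, -1], [0, 0, 0, 0, 0, 0, -1]]])

```text
time_s: 19.35
position: [0.4571, 0.324, 0.0927]
tool_rot: [[-0.995, 0.102, -0.001], [0.102, 0.995, 0.002], [0.001, 0.002, -1.0]]
ft_force: [-3.1, 4.2, 1.2]
grip_width: 0.0001
gripper_force: 2.4
```

Call:
send_rows(deltas=[[[0, -0.001, 0, 0, 0, 0, -1], [0, 0, 0, 0, 0, 0, -1]]])

```text
time_s: 19.6
position: [0.457, 0.323, 0.0927]
tool_rot: [[-0.995, 0.102, -0.001], [0.102, 0.995, 0.002], [0.001, 0.002, -1.0]]
ft_force: [-2.5, 4.8, 2.3]
grip_width: -0.0001
gripper_force: 2.4
```

Call:
send_rows(deltas=[[[0, 0.01, 0, 0, 0, 0, -1], [0, 0.004, -0.03, 0, 0, 0, -1], [0.0165, 0, -0.04, 0, 0, 0, -1], [0.0165, -0.025, -0.04, 0, 0, 0, -1], [0.017, -0.025, -0.036, 0, 0, 0, -1], [0, -0.027, 0, 0, 0, 0, -1], [0, 0, 0, 0, 0, 0, -1], [0, 0, 0, 0, 0, 0, -1]]])

```text
time_s: 20.6
position: [0.4017, 0.2652, 0.2382]
tool_rot: [[-0.995, 0.102, -0.0], [0.102, 0.995, 0.0], [0.0, 0.0, -1.0]]
ft_force: [0.0, 0.2, -0.5]
grip_width: -0.0001
gripper_force: 0.0
```

```bash
python3 t.py
python3 - <<'E'
from h import *
d=dict(np.load("w5.npz"));A=cv2.resize(d["image"][207:297,264:384],None,fx=6,fy=6,interpolation=cv2.INTER_CUBIC);cv2.imwrite("pics/z6.png",A[:,:,::-1])
E
```

```text
tcp [-0.1295 -0.0386  0.238 ]
ptr 0.423 -53 -114 [-0.0632  0.0249  0.0265]
nose 0.996 -4 0 [-0.0457  0.0473  0.021 ]
block 0.957 -3 0 [-0.067   0.0481  0.021 ]
```

```bash
cat > k.py <<'E'
from h import *
O=np.array([.5344,.2906,0]);yaw=-.1018
R=np.array([[np.cos(yaw),-np.sin(yaw),0],[np.sin(yaw),np.cos(yaw),0],[0,0,1]])
def rep(d):
    P,ok=cloud(d);Q=(P-O)@R;x,y,z=Q[...,0],Q[...,1],Q[...,2]
    for a,b,w in((-.03,.0,"top"),(.0,.03,"top-back")):
        m=ok&(abs(z-.05)<.004)&(x>a)&(x<b)&(abs(y)<.13);
        if m.any():print(w,y[m].min().round(4),y[m].max().round(4),m.sum())
    m=ok&(z>.0755)&(z<.085)&(x<-.05)&(x>-.11)&(abs(y)<.13);print("knob top",Q[m].mean(0).round(4),m.sum(),(y[m].min()+y[m].max())/2)
    m=ok&(z>.079)&(z<.088)&(x>-.02)&(abs(y)<.13);print("dish",m.sum(),x[m].min(),y[m].min(),y[m].max())
    m=ok&(z>.0245)&(z<.029)&(x<-.033)&(x>-.045)&(abs(y)<.1);print("ptr",m.sum(),Q[m].mean(0) if m.any() else"")
if __name__=="__main__":
    print("before (ptr .0354)");rep(dict(np.load("w4.npz")))
    d=cam("wrist");print("now");rep(d);print("scene");rep(cam("scene"));print("top");rep(cam("top"))
E
python3 k.py
```

```text
before (ptr .0354)
top 0.001 0.0696 1109
top-back 0.0011 0.0691 196
knob top [-0.0746  0.077   0.0797] 252 0.07778297415283722
dish 83 -0.01784542349555658 0.014249777240481511 0.056091262361962
ptr 29 [-0.03633141  0.0344011   0.0276086 ]
now
top -0.0048 -0.0033 7
knob top [-0.0761  0.0036  0.0798] 247 0.003861007772286342
dish 127 0.027049994756500113 -0.04280489248544442 -0.03349247439471035
ptr 0 
scene
top -0.0725 -0.0036 243
top-back -0.0728 -0.0059 147
knob top [-0.0751  0.0024  0.0804] 47 0.003549208187406167
dish 690 -0.0171746509679738 -0.1296152198063114 0.0589341063020323
ptr 7 [-0.03574706 -0.03872564  0.02784461]
top
top -0.0718 -0.0044 267
top-back -0.072 -0.0041 41
knob top [-0.0744  0.0035  0.0787] 50 0.0033042791966750233
dish 811 -0.01644171666557155 -0.12695568893088657 0.057916563856026386
ptr 8 [-0.03504322 -0.03764761  0.02681051]
```

View pics/z6.png

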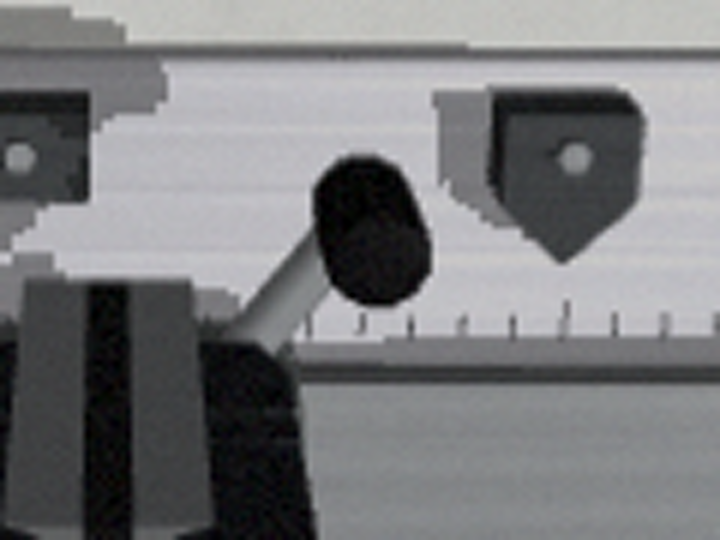

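The view and the depth data show that the straight push dragged the still-free carriage back to about y = -0.038. The lever stayed at its free stop because contact friction worked against the tangential part of the push. I'll slide the carriage up to the mark again, then swing the lever back with the finger face turned to push along the lever's arc.

Call:
send_rows(deltas=[[[-0.0165, 0, 0.03, 0, 0, 0, -1], [-0.0165, 0, 0.04, 0, 0, 0, -1], [-0.0165, 0, 0.04, 0, 0, 0, -1], [0, 0, 0.036, 0, 0, 0, -1], [0, 0, 0, 0, 0, 0, -1], [0, 0.006, 0, 0, 0, 0, -1], [0, 0.006, 0, 0, 0, 0, -1], [0, 0.006, 0, 0, 0, 0, -1], [0, 0.006, 0, 0, 0, 0, -1], [0, 0.006, 0, 0, 0, 0, -1], [0, 0.006, 0, 0, 0, 0, -1], [0, 0.006, 0, 0, 0, 0, -1]]])

```text
time_s: 22.3
position: [0.455, 0.3013, 0.0925]
tool_rot: [[-0.995, 0.102, -0.0], [0.102, 0.995, -0.001], [-0.0, -0.001, -1.0]]
ft_force: [1.0, -5.8, 2.3]
grip_width: 0.0001
gripper_force: 2.7
```

Call:
send_rows(deltas=[[[0, 0.006, 0, 0, 0, 0, -1], [0, 0.006, 0, 0, 0, 0, -1], [0, 0.006, 0, 0, 0, 0, -1], [0, 0.006, 0, 0, 0, 0, -1], [0, 0.006, 0, 0, 0, 0, -1], [0, 0.006, 0, 0, 0, 0, -1], [0, 0.006, 0, 0, 0, 0, -1], [0, 0.006, 0, 0, 0, 0, -1], [0, 0.006, 0, 0, 0, 0, -1], [0, 0.004, 0, 0, 0, 0, -1], [0, 0, 0, 0, 0, 0, -1]]])

```text
time_s: 23.68
position: [0.4608, 0.3593, 0.0924]
tool_rot: [[-0.995, 0.101, -0.0], [0.101, 0.995, -0.0], [-0.0, -0.0, -1.0]]
ft_force: [1.2, -3.4, 2.3]
grip_width: 0.0003
gripper_force: 1.6
```

```bash
python3 c.py|tail -1; python3 -c "
from h import *
print(telemetry.observe()['q'])"
```

```text
[-0.0802  0.0608  0.0924]
[ 2.63482314e+01  3.44569020e+01  8.19078103e+01 -2.61011178e-02
  6.36475027e+01 -5.78197169e+01]
```

Call:
send_rows(deltas=[[[0, 0.004, 0, 0, 0, 0, -1], [0, 0.0025, 0, 0, 0, 0, -1], [0, 0.0014, 0, 0, 0, 0, -1], [0, 0, 0, 0, 0, 0, -1], [0, 0, 0, 0, 0, 0, -1], [0, 0, 0, 0, 0, 0, -1]]])

```text
time_s: 24.42
position: [0.4616, 0.367, 0.0923]
tool_rot: [[-0.995, 0.102, -0.0], [0.102, 0.995, -0.0], [0.0, -0.0, -1.0]]
ft_force: [-0.4, -5.3, 1.8]
grip_width: -0.0001
gripper_force: 2.3
```

```bash
python3 c.py|tail -1
```

```text
[-0.0802  0.0686  0.0923]
```

Call:
send_rows(deltas=[[[0, -0.01, 0, 0, 0, 0, -1], [0, -0.01, -0.03, 0, 0, 0, -1], [0.0165, -0.029, -0.04, 0, 0, 0, -1], [0.0165, -0.029, -0.04, 0, 0, 0, -1], [0.017, -0.029, -0.036, 0, 0, 0, -1], [0, 0, 0, 0, 0, 0, -1], [0, 0, 0, 0, 0, 0, -1]]])

```text
time_s: 25.3
position: [0.401, 0.2658, 0.2379]
tool_rot: [[-0.995, 0.102, -0.0], [0.102, 0.995, 0.0], [0.0, 0.0, -1.0]]
ft_force: [0.0, -0.1, 0.2]
grip_width: -0.0003
gripper_force: 0.0
```

```bash
python3 t.py
python3 - <<'E'
from k import *
rep(cam("wrist"))
E
```

```text
tcp [-0.1302 -0.0381  0.2374]
ptr 0.905 57 4 [-0.0401  0.0473  0.0265]
nose 0.988 -7 5 [-0.0456  0.0473  0.021 ]
block 0.946 -6 5 [-0.0668  0.0482  0.021 ]
top 0.0128 0.0812 1116
top-back 0.0131 0.0811 243
knob top [-0.0744  0.0888  0.0797] 256 0.08961755488880734
dish 125 -0.017377565086935057 0.044424929280549356 0.07302751912128827
ptr 25 [-0.03645466  0.04451316  0.02749274]
```

The pointer and nose now read the same, rail y = 0.0473. I'll move to the left of the knob and turn the tool 37° so the push is tangential.

Call:
send_rows(deltas=[[[-0.0143, 0.0312, 0, 0, 0, 0, -1], [-0.0143, 0.0312, 0, 0, 0, 0, -1], [-0.0143, 0.0312, 0, 0, 0, 0, -1], [-0.0143, 0.0312, 0, 0, 0, 0, -1], [-0.0143, 0.0312, 0, 0, 0, 0, -1], [0, 0, 0.01, 0, 0, 0.161, -1], [0, 0, 0.02, 0, 0, 0.161, -1], [0, 0, 0.03, 0, 0, 0.161, -1], [0, 0, 0.04, 0, 0, 0.162, -1], [0, 0, 0.045, 0, 0, 0, -1], [0, 0, 0, 0, 0, 0, -1]]])

```text
time_s: 26.78
position: [0.4864, 0.4131, 0.0891]
tool_rot: [[-0.734, 0.679, -0.008], [0.679, 0.734, -0.004], [0.003, -0.008, -1.0]]
ft_force: [-0.1, 0.3, 0.6]
grip_width: -0.0001
gripper_force: 0.0
```

```bash
cat > p.py <<'E'
from h import *
O=np.array([.5344,.2906,0]);yaw=-.1018
R=np.array([[np.cos(yaw),-np.sin(yaw),0],[np.sin(yaw),np.cos(yaw),0],[0,0,1]])
s=telemetry.observe();p=(np.array(s["position"])-O)@R;t=R.T@s["tool_rot"]
rel=t.T@(p-np.array([-.018,.0472,p[2]]))
print("tcp",p.round(4),"tool-y ang",np.degrees(np.arctan2(t[1,1],t[0,1])).round(1),"rel hinge in tool",rel.round(4),"F tool",(s["tool_rot"].T@s["ft_force"]).round(1),"F rail",(R.T@s["ft_force"]).round(1))
E
python3 p.py
```

```text
tcp [-0.0602  0.117   0.0891] tool-y ang 53.1 rel hinge in tool [ 0.0757  0.0304 -0.    ] F tool [ 0.3  0.2 -0.6] F rail [-0.2  0.3  0.6]
```

Call:
send_rows(deltas=[[[0, -0.004, -0.002, 0, 0, 0, -1], [0, -0.004, 0, 0, 0, 0, -1], [0.0015, -0.0061, 0, 0, 0, -0.08, -1], [0.0015, -0.0061, 0, 0, 0, -0.08, -1], [0.0015, -0.0061, 0, 0, 0, -0.08, -1], [0.0015, -0.0061, 0, 0, 0, -0.08, -1]]])

```text
time_s: 27.52
position: [0.4638, 0.3921, 0.0971]
tool_rot: [[-0.911, 0.411, 0.003], [0.411, 0.911, 0.002], [-0.002, 0.003, -1.0]]
ft_force: [0.4, 2.1, -0.3]
grip_width: 0.0
gripper_force: 1.0
```

```bash
python3 p.py
python3 - <<'E'
from k import *
for n in("scene","top"): print(n);rep(cam(n))
E
```

```text
tcp [-0.0806  0.0938  0.0971] tool-y ang 71.5 rel hinge in tool [ 0.0741  0.0244 -0.    ] F tool [0.5 2.1 0.3] F rail [ 0.2  2.1 -0.3]
scene
top 0.0118 0.08 225
top-back 0.0121 0.0796 144
knob top [-0.0853  0.0778  0.0807] 78 0.08329532815400577
dish 639 -0.01636433589783341 -0.12819774766205902 0.07674015876454038
ptr 2 [-0.03740919  0.04514578  0.02847836]
top
top 0.0125 0.0779 119
top-back 0.0123 0.0789 30k.py:9: RuntimeWarning: Mean of empty slice.
  m=ok&(z>.0755)&(z<.085)&(x<-.05)&(x>-.11)&(abs(y)<.13);print("knob top",Q[m].mean(0).round(4),m.sum(),(y[m].min()+y[m].max())/2)
  ret = um.true_divide(
Traceback (most recent call last):
  File "k.py", line 9, in rep
    m=ok&(z>.0755)&(z<.085)&(x<-.05)&(x>-.11)&(abs(y)<.13);print("knob top",Q[m].mean(0).round(4),m.sum(),(y[m].min()+y[m].max())/2)
                                                                                                           ~~~~~~~~^^
ValueError: zero-size array to reduction operation minimum which has no identity
```

Call:
send_rows(deltas=[[[0.0015, -0.0061, 0.002, 0, 0, -0.08, -1], [0.0015, -0.0061, 0.002, 0, 0, -0.08, -1], [0.0015, -0.0061, 0, 0, 0, -0.08, -1], [0.0015, -0.0061, 0, 0, 0, -0.08, -1], [0.0015, -0.0061, 0, 0, 0, -0.08, -1], [0.0015, -0.0061, 0, 0, 0, -0.08, -1], [0.0015, -0.0061, 0, 0, 0, -0.08, -1], [0.0015, -0.0061, 0, 0, 0, -0.08, -1], [0.0015, -0.0061, 0, 0, 0, -0.08, -1]]])

```text
time_s: 28.75
position: [0.4445, 0.3399, 0.0923]
tool_rot: [[-0.957, -0.29, 0.001], [-0.29, 0.957, 0.001], [-0.001, 0.001, -1.0]]
ft_force: [-2.7, 3.0, 1.4]
grip_width: 0.0
gripper_force: 1.6
```

```bash
python3 p.py
```

```text
tcp [-0.0944  0.0399  0.0923] tool-y ang 112.7 rel hinge in tool [ 0.0733  0.0228 -0.0001] F tool [ 1.7  3.7 -1.4] F rail [-3.   2.7  1.4]
```

Call:
send_rows(deltas=[[[0.0015, -0.0061, 0, 0, 0, -0.08, -1], [0.0015, -0.0061, 0, 0, 0, -0.08, -1], [0.0006, -0.0023, 0, 0, 0, -0.03, -1], [0.0006, -0.0023, 0, 0, 0, -0.03, -1], [0.0006, -0.0023, 0, 0, 0, -0.03, -1], [0, 0, 0, 0, 0, 0, -1]]])

```text
time_s: 29.5
position: [0.4476, 0.3201, 0.0914]
tool_rot: [[-0.856, -0.517, 0.0], [-0.517, 0.856, 0.0], [-0.0, -0.0, -1.0]]
ft_force: [-1.8, 1.8, 0.9]
grip_width: 0.0002
gripper_force: 1.4
```

```bash
python3 p.py
```

```text
tcp [-0.0893  0.0205  0.0914] tool-y ang 126.9 rel hinge in tool [ 0.073   0.0216 -0.    ] F tool [ 0.5  2.5 -0.9] F rail [-1.9  1.7  0.9]
```

Call:
send_rows(deltas=[[[0, -0.001, 0, 0, 0, 0, -1], [0, 0, 0, 0, 0, 0, -1]]])

```text
time_s: 29.75
position: [0.448, 0.3193, 0.0913]
tool_rot: [[-0.856, -0.517, 0.0], [-0.517, 0.856, 0.0], [-0.0, -0.0, -1.0]]
ft_force: [-2.7, 2.2, 2.6]
grip_width: -0.0001
gripper_force: 1.6
```

Call:
send_rows(deltas=[[[0, -0.001, 0, 0, 0, 0, -1], [0, 0, 0, 0, 0, 0, -1]]])

```text
time_s: 30.0
position: [0.4482, 0.3189, 0.0913]
tool_rot: [[-0.856, -0.517, -0.0], [-0.517, 0.856, 0.001], [-0.0, 0.001, -1.0]]
ft_force: [-4.2, 6.4, 2.8]
grip_width: 0.0001
gripper_force: 3.3
```

```bash
python3 p.py
```

```text
tcp [-0.0886  0.0194  0.0913] tool-y ang 126.9 rel hinge in tool [0.0732 0.0202 0.    ] F tool [ 0.3  7.6 -2.8] F rail [-4.8  5.9  2.8]
```

Call:
send_rows(deltas=[[[0, -0.0005, 0, 0, 0, 0, -1], [0, 0, 0, 0, 0, 0, -1]]])

```text
time_s: 30.25
position: [0.4483, 0.3187, 0.0914]
tool_rot: [[-0.856, -0.517, -0.001], [-0.517, 0.856, 0.001], [-0.0, 0.002, -1.0]]
ft_force: [-4.3, 5.7, 2.2]
grip_width: 0.0
gripper_force: 4.2
```

Call:
send_rows(deltas=[[[0, 0.012, 0, 0, 0, 0, -1], [0, 0.006, -0.03, 0, 0, 0, -1], [0, 0, -0.04, 0, 0, 0.16, -1], [0, 0, -0.04, 0, 0, 0.16, -1], [0, 0, -0.037, 0, 0, 0.16, -1], [0, 0, 0, 0, 0, 0.16, -1], [0, 0, 0, 0, 0, 0, -1]]])

```text
time_s: 31.12
position: [0.4392, 0.3334, 0.2382]
tool_rot: [[-0.995, 0.095, 0.0], [0.095, 0.995, -0.001], [-0.0, -0.001, -1.0]]
ft_force: [-0.7, -0.5, -0.3]
grip_width: -0.0002
gripper_force: 0.0
```

```bash
python3 p.py
```

```text
tcp [-0.099   0.0329  0.2382] tool-y ang 90.4 rel hinge in tool [ 0.0811 -0.0137 -0.    ] F tool [ 0.6 -0.6  0.3] F rail [-0.6 -0.6 -0.3]
```

Call:
send_rows(deltas=[[[0.0155, -0.0355, 0, 0, 0, 0, -1], [0.0155, -0.0355, 0, 0, 0, 0, -1], [0, 0, 0, 0, 0, 0, -1], [0, 0, 0, 0, 0, 0, -1]]])

```text
time_s: 31.62
position: [0.402, 0.266, 0.2381]
tool_rot: [[-0.995, 0.095, 0.0], [0.095, 0.995, -0.0], [-0.0, -0.0, -1.0]]
ft_force: [0.8, 0.2, 1.1]
grip_width: 0.0002
gripper_force: 0.0
```

```bash
python3 t.py
python3 - <<'E'
from k import *
for n in("wrist","scene"): print(n);rep(cam(n))
E
```

```text
tcp [-0.1292 -0.0377  0.2381]
ptr 0.948 52 2 [-0.0399  0.0472  0.0265]
nose 0.995 -10 2 [-0.0456  0.0475  0.021 ]
block 0.959 -10 2 [-0.0669  0.0481  0.021 ]
wrist
top 0.0128 0.0811 1143
top-back 0.0128 0.0812 256
knob top [-0.0753  0.0045  0.0797] 246 0.004770849465380622
dish 134 -0.017254156402648286 0.042929532434473214 0.07277520387298264
ptr 24 [-0.03619085  0.04520505  0.0272947 ]
scene
top 0.0122 0.0801 234
top-back 0.0113 0.0795 142
knob top [-0.0748  0.0032  0.0804] 54 0.004605642996552403
dish 446 -0.017069218102108197 -0.1298682307632193 0.07527402809132494
ptr 4 [-0.03616098  0.04992201  0.02796503]
```

```bash
python3 -c "
from rig import env
print(env.close_job())"
```

```text
the job is handed in; nothing more can be done
None
```

The job is handed in at about 32 s on the clock: the pointer measures within about 0.3 mm of the pointed mark's nose, the clamp lever is back at its tight stop, and the arm is clear; my first attempt to swing the lever back dragged the freed carriage off the mark, so I set it again before clamping.

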